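Set the strap gauge with the slack taken up

TASK

On the blue strap gauge, turn the red knob anticlockwise (seen from above) well past the brass mark, some 25 degrees or a little more beyond it, then bring it back clockwise until its white line points at the brass mark, so that the screw's slack is taken up, and let go. Leave the black knob of the green machine alone.

Things in the scene. Friction and masses are not known exactly. Their poses are not given: they have to be found in the camera images.
- strap_mark: Fixed black index disc (88 mm wide) with a brass tick, under the red knob of the blue strap gauge. Origin on the knob's vertical axis, on top of the gauge's round head (96 mm wide), 60 mm above the table; its -x axis points from the axis along the tick (32 to 54 mm out). At the start the knob stands 14 to 55 degrees clockwise of the tick.
- strap_nose (a point): Nose of the red knob: the white-lined end of its grip bar, 28 mm from the axis, 31 mm above strap_mark; knob's -x axis points from the axis to it (z up), so knob and mark have equal yaw when the line points at the tick. The bar is upright, centred on the axis, 56 mm long, 14 mm wide, free from 14 to 46 mm above strap_mark, on a 60 mm disc.
- strap_knob (a joint): Where the red knob stands in the slack between it and the screw, rad (not the knob's angle): +0.15 taken up clockwise, -0.15 taken up anticlockwise. After a change of direction the knob turns idly 0.30 rad (17 degrees) before it drives the screw and fence, at about 0.15 N m. The screw stays where it is left.
- crease_nose (a point): The nose of the black knob of the same shape on the green creasing machine, a bystander that must not be turned.

How it is judged:
By the outcome, as a careful person would: the job done as asked, in the order asked, and still so for the second after the job is handed in, with the robot touching nothing.
It also fails if it takes over 29 s, if anything falls off the work surface, if the arm or the gripper's body presses on something with over 40 N, if the wrist force passes 120 N, or if a joint passes its speed limit or range.

ROBOT

A 6-joint arm with a two-finger parallel gripper is mounted at the origin on the work surface. World frame = base frame: x ahead of the robot, y to its left, z up, the work surface at z = 0. Lengths are in m, angles in degrees, forces in N, time in s.
With the tool pointing down it reaches from about 0.375 to 0.9 m from the base axis. Payload 3.1 kg.
Tool frame: the origin (TCP) lies on the centre line of the jaws, within the pads' length; the fingertips stand 25 mm ahead of it and the grasp point (between the pads) lies 6 mm ahead of it; z points along the fingers, y is the line along which they close (so a half turn about z gives the same grasp; the last joint's range is limited). The gripper opens to 87 mm and grips with 3 to 60 N. Pads are 19 mm wide; open, the fingers measure 117 mm over their backs; the gripper's body (75 mm by 190 mm) begins 51 mm behind the grasp point.
Start: joints at [65.403, 30.224, 82.088, -0, 67.689, -10.227], TCP at [0.155, 0.605, 0.248] pointing down, gripper open.
Joint ranges: [-176.69, 176.69], [-43.24, 126.21], [12.49, 139.97], [-82, 262], [0, 151.66], [-163.58, 163.58]. Speed limits (degrees/s): [159.86, 159.86, 180, 180, 180, 180].

INTERFACE

Orientations are given as a 3x3 rotation matrix whose columns are the frame's x, y, z axes.
In Python, from rig import * gives the robot as it stands.
- The arm moves only by the tool step_arm, never from a script. Its argument "steps" is a list of rows, each a list of 7 numbers: the shift along the tool's x, y, z normalised to -1 to 1, where 1 is 0.3 m, then the turn, a rotation vector about the tool's x, y, z normalised to -1 to 1, where 1 is 45 degrees, then the gripper's target within -1 to 1 (shut at 1, half-way at 0, fully open at -1). A call has 1 to 8 rows; each row is the pose to reach, as a shift and turn from the pose commanded when the call began, along the tool's axes at that moment; what a row does not reach only later rows make up. A row lasts 1/12 s, in which the tool goes at most 41.7 mm and 7.16 degrees, less where a joint would pass 70% of its speed; a pose out of reach is approached as far as the arm can. A call with a number of a shift or a turn outside -1 to 1 is refused whole. A call with a gripper value outside its range is refused whole. The fingers move at their own pace and stop on an object; the grip force is fixed at half the most. Time passes only in rows, so rows that repeat a pose let the fingers close. It gives the time, the measured TCP pose, the force, the opening and the grip force at its end, in the units of the state.
- read_state(): the state, without advancing time (a new reading comes with each control period).
- capture(name): name is "scene" or "side" or "wrist"; returns a dict with "image" (420x560x3 uint8, red, green, blue), "vertical_fov" (degrees; the focal length in pixels is half the picture's height over the tangent of half this angle, whatever the lens; pixels are square), "cx", "cy" (the principal point, pixels), "world_from_camera" (4x4, takes a point from camera to world coordinates); the wrist camera has in their place "T_tool_cam" (4x4, takes a point from camera to tool coordinates, whose origin is the TCP and whose axes are the flange's). Camera axes: x right, y down, z forward; pixel columns grow to the right and rows downward; lengths in m; the calibration is good to about 2 mm. A picture is of the moment at which its call begins: read the wrist's pose just before it. There is no depth.
- hand_in(): hands the job in; it is judged then, once.
The state is a dict: "time_s": time; "joint_positions": joint angles; "qvel": joint speeds; "tau": joint torques, N m; "position": TCP position; "tcp_rot": TCP orientation; "force": force on the tool from outside, world axes, zero at the start; "moment": the same for the moment, N m; "opening": opening from 0.0 (shut) to 1.0 (fully open); "grasp_force": force on a finger pad.
Only numpy, scipy, OpenCV 4.12 (cv2) and the standard library are available. Lean on these libraries where they do the work, as an engineer would, in place of code of your own. Each camera call takes 0.05 s, during which the arm holds its last target. There are 200 camera calls.

## Working session

There is one attempt and no reset: what is moved stays moved. The work goes in short steps, Python scripts to look and compute and a tool call to move; the robot and the scene stay as the last step left them, time stands still between calls to the robot, and variables do not carry over. Pictures are saved under pics/ and viewed, at most 10 in all, crops included, and the job is handed in when it is done.

Besides the shell and the picture viewer there is one more tool, called as name(argument=value, ...), one argument or row to a line, values as JSON. step_arm: Moves the arm, as the interface text tells. Scaled input: -1 to 1 covers 0.3 m each way for a shift and 45 degrees each way for a turn. Its arguments: {"type":"object","properties":{"steps":{"type":"array"}},"required":["steps"]}

```bash
mkdir -p pics
python3 - <<'E'
from rig import *
import cv2
s=read_state();print(s['time_s'],s['position'],s['tcp_rot'],s['opening'])
for n in("scene","side"):
    c=capture(n);cv2.imwrite(f"pics/{n}0.png",c['image'][:,:,::-1]);print(n,c['vertical_fov'],c['cx'],c['cy'],c['world_from_camera'])
E
```

```text
0.0 [0.1548271  0.60482517 0.24657175] [[-9.68704206e-01  2.48216397e-01 -8.84137774e-04]
 [ 2.48217696e-01  9.68702291e-01 -1.96120262e-03]
 [ 3.69663638e-04 -2.11928387e-03 -9.99997686e-01]] 0.9994907184967394
scene 43.67551640591765 278.15608879903283 203.60491884599367 [[ 0.18588013  0.62399552 -0.75899813  1.16522336]
 [ 0.98239958 -0.13251313  0.1316485  -0.13795975]
 [-0.01842914 -0.77011029 -0.6376445   0.69281304]
 [ 0.          0.          0.          1.        ]]
side 45.42912129471155 277.58019323490277 208.89710714745627 [[ 0.98735394 -0.11543476  0.10866007  0.35837924]
 [-0.15849182 -0.70345425  0.69284375 -0.68334451]
 [-0.00354086 -0.70130374 -0.71285379  0.8386148 ]
 [ 0.          0.          0.          1.        ]]
```

View pics/scene0.png

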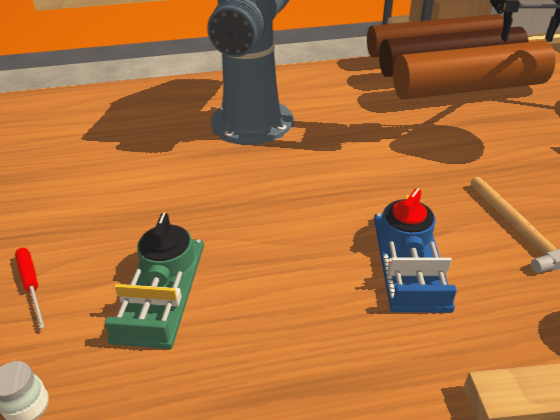

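View pics/side0.png

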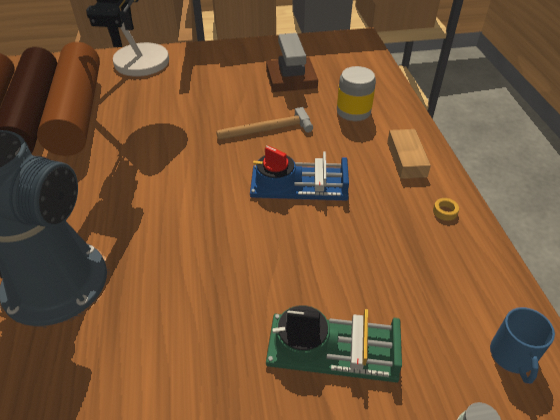

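The scene view shows the blue gauge with its red knob at about (410,212). In the side view the knob is at (275,162) and the brass tick at (258,163), pointing towards the robot. I'll triangulate them next.

```bash
cat > h.py <<'E'
import numpy as np,cv2
def ray(c,u,v,T=None):
    f=210/np.tan(np.radians(c['vertical_fov']/2)); T=c['world_from_camera'] if T is None else T
    d=T[:3,:3]@np.array([(u-c['cx'])/f,(v-c['cy'])/f,1]); return T[:3,3],d
def onz(c,u,v,z,T=None):
    o,d=ray(c,u,v,T); return o+d*(z-o[2])/d[2]
def red(im):
    r,g,b=[im[...,i].astype(int) for i in range(3)]
    return ((r>130)&(g<50)&(b<50)).astype(np.uint8)
E
python3 - <<'E'
from rig import *
from h import *
P={'scene':(350,170,120,80),'side':(245,140,60,50)}
for n,(x,y,w,h) in P.items():
    c=capture(n);im=c['image'];hsv=cv2.cvtColor(im,cv2.COLOR_RGB2HSV)
    m=red(im)[y:y+h,x:x+w];k=cv2.moments(m,True);u,v=k['m10']/k['m00']+x,k['m01']/k['m00']+y
    print(n,'red',u,v,k['m00'],onz(c,u,v,.085))
    b=(hsv[...,2]<45)[y:y+h,x:x+w]; vv,uu=np.nonzero(b);print('blk',uu.min()+x,uu.max()+x,vv.min()+y,vv.max()+y,onz(c,(uu.min()+uu.max())/2+x,(vv.min()+vv.max())/2+y,.06))
    cv2.imwrite(f'pics/{n}c.png',cv2.resize(im[y:y+h,x:x+w,::-1],None,fx=6 if n=='scene' else 10,fy=6 if n=='scene' else 10,interpolation=cv2.INTER_CUBIC))
E
```

```text
scene red 410.3492286115007 209.76437587657784 713.0 [0.50755273 0.21469375 0.085     ]
blk 385 430 206 231 [0.50258445 0.21496162 0.06      ]
side red 274.8125 158.29166666666666 48.0 [0.49318617 0.21415225 0.085     ]
blk 259 293 166 177 [0.49293558 0.19572006 0.06      ]
```

View pics/sidec.png

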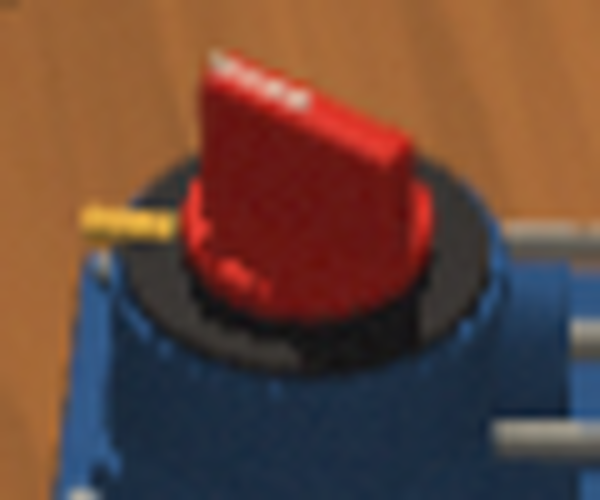

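The crop shows the tick from about (253,162) to (262.5,162.5). The top of the bar runs from the white nose at (266,146) to the tail at (285.5,154.5).

Run:
```python
from rig import *
from h import *
c=capture('side')
a,b=onz(c,253.2,162.2,.06),onz(c,262.5,162.6,.06)
n,t=onz(c,266.5,146.5,.106),onz(c,285.3,154.7,.106)
print(a,b,n,t,(n+t)/2,np.linalg.norm(n-t))
d=n-t;print('bar',np.degrees(np.arctan2(d[1],d[0])));
ax=(n+t)/2
d=a-ax;print('tick',np.degrees(np.arctan2(d[1],d[0])),np.linalg.norm(d[:2]))
s=read_state();R=s['tcp_rot'];p=s['position']
w=capture('wrist');print(w['T_tool_cam'],w['vertical_fov'])
print('shift tool',R.T@(np.array([ax[0],ax[1],.25])-p))
```

```text
[0.4442758  0.23793899 0.06      ] [0.46607486 0.23284649 0.06      ] [0.47691254 0.23465683 0.106     ] [0.51513152 0.19789838 0.106     ] [0.49602203 0.2162776  0.106     ] 0.05302711254098887
bar 136.1159579604116
tick 157.28542654365492 0.056097130603356325
[[-9.04084988e-04 -9.65502777e-01 -2.60391187e-01  7.21315959e-02]
 [ 9.99999326e-01 -6.83040757e-04 -9.39381370e-04  1.92590903e-04]
 [ 7.29117528e-04 -2.60391861e-01  9.65502743e-01 -1.36889210e-01]
 [ 0.00000000e+00  0.00000000e+00  0.00000000e+00  1.00000000e+00]] 71.48467156606254
shift tool [-0.42691062 -0.29209966 -0.0027167 ]
```

step_arm(
  steps=[
    [-0.9, -0.61, 0, 0, 0, 0.65, -1],
    [-0.9, -0.61, 0, 0, 0, 0.65, -1],
    [-0.9, -0.61, 0, 0, 0, 0.65, -1],
    [-0.9, -0.61, 0, 0, 0, 0.65, -1],
    [-0.9, -0.61, 0, 0, 0, 0.65, -1],
    [-0.9, -0.61, 0, 0, 0, 0.65, -1],
    [-0.9, -0.61, 0, 0, 0, 0.65, -1],
    [-0.9, -0.61, 0, 0, 0, 0.65, -1],
  ],
)

```text
time_s: 0.97
position: [0.3727, 0.359, 0.2477]
tcp_rot: [[-0.723, 0.69, 0.001], [0.69, 0.723, -0.0], [-0.001, 0.0, -1.0]]
force: [0.9, 1.1, 0.0]
opening: 0.998
grasp_force: 0.0
```

```bash
cat >> h.py <<'E'
def to(s,x,y,z,yaw):
    "normalised shift and turn to point down at x,y,z with tool y at yaw (deg)"
    from scipy.spatial.transform import Rotation as Ro
    R=np.array(s['tcp_rot']);y_=np.radians(yaw);Y=np.array([np.cos(y_),np.sin(y_),0]);Z=np.array([0,0,-1.]);G=np.c_[np.cross(Y,Z),Y,Z]
    print('t',s['time_s'],'pos',s['position'],'yaw',np.degrees(np.arctan2(R[1,1],R[0,1])),'j6',s['joint_positions'][5],'F',s['force'])
    print('shift',R.T@(np.array([x,y,z])-s['position'])/.3,'turn',Ro.from_matrix(R.T@G).as_rotvec(degrees=True)/45)
E
python3 - <<'E'
from rig import *
from h import *
to(read_state(),.496,.216,.25,46)
E
```

```text
t 0.9667 pos [0.37274682 0.3590396  0.24773821] yaw 46.33913177492612 j6 -14.761582279528296 F [0.8834364  1.05963648 0.02480784]
shift [-0.62640165 -0.06129003 -0.00714366] turn [0.0004617  0.00084774 0.00753611]
```

step_arm(
  steps=[
    [-0.63, -0.06, 0, 0, 0, 0, -1],
    [-0.63, -0.06, 0, 0, 0, 0, -1],
    [-0.63, -0.06, 0, 0, 0, 0, -1],
    [-0.63, -0.06, 0, 0, 0, 0, -1],
    [-0.63, -0.06, 0, 0, 0, 0, -1],
    [-0.63, -0.06, 0, 0, 0, 0, -1],
    [-0.63, -0.06, 0, 0, 0, 0, -1],
  ],
)

```text
time_s: 1.55
position: [0.4964, 0.2166, 0.2474]
tcp_rot: [[-0.722, 0.692, -0.0], [0.692, 0.722, 0.0], [0.0, -0.0, -1.0]]
force: [-0.4, -0.3, -0.7]
opening: 0.999
grasp_force: 0.0
```

Run:
```python
from rig import *
from h import *
s=read_state();w=capture('wrist');cv2.imwrite('pics/w1.png',w['image'][:,:,::-1])
np.savez('w1.npz',p=s['position'],R=s['tcp_rot'],T=w['T_tool_cam'],cx=w['cx'],cy=w['cy'],f=w['vertical_fov'],im=w['image'])
to(s,.496,.216,.25,46)
```

```text
t 1.55 pos [0.49637461 0.21660401 0.24742397] yaw 46.19326138832105 j6 -34.468688204273576 F [-0.3517381  -0.31182958 -0.68762637]
shift [-0.00048837 -0.00231756 -0.00858696] turn [-2.83621678e-05 -6.17976934e-04  4.29469080e-03]
```

View pics/w1.png

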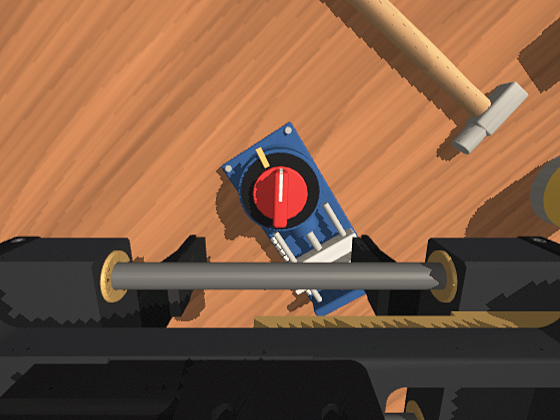

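The wrist view shows the brass tick from (259,150) to (267,166). The white line runs from (282,168) to (282,200), and the red disc is around (281,194). I'll measure these precisely.

```bash
cat >> h.py <<'E'
def measure(s,w,box):
    T=np.eye(4);T[:3,:3]=s['tcp_rot'];T[:3,3]=s['position'];T=T@np.array(w['T_tool_cam'])
    x0,y0,x1,y1=box;im=w['image'][y0:y1,x0:x1];hsv=cv2.cvtColor(im,cv2.COLOR_RGB2HSV)
    H,S,V=[hsv[...,i].astype(int) for i in range(3)]
    def pts(m,z):
        n,l,st,ce=cv2.connectedComponentsWithStats(m.astype(np.uint8));i=1+np.argmax(st[1:,4]);v,u=np.nonzero(l==i)
        p=np.array([onz(w,a+x0,b+y0,z,T) for a,b in zip(u,v)])[:,:2];return p,(u+x0,v+y0)
    def line(p):
        vx,vy,cx,cy=cv2.fitLine(p.astype(np.float32),cv2.DIST_L2,0,1e-4,1e-4).ravel();d=np.array([vx,vy]);t=(p-[cx,cy])@d
        if vx>0:d=-d
        return np.array([cx,cy]),d,np.degrees(np.arctan2(d[1],d[0]))%360,np.ptp(t)
    out={}
    for n,m,z in(('tick',(H>18)&(H<32)&(S>110)&(V>150),.061),('line',(S<90)&(V>150),.106)):
        p,(u,v)=pts(m,z);c,d,a,L=line(p);out[n]=(c,d,a);print(n,len(p),(u.mean(),v.mean()),'centre',c,'angle',a,'len',L)
    return T,out
E
python3 - <<'E'
from h import *
z=np.load('w1.npz');s=dict(position=z['p'],tcp_rot=z['R']);w=dict(T_tool_cam=z['T'],cx=float(z['cx']),cy=float(z['cy']),vertical_fov=float(z['f']),image=z['im'])
print(w['image'][[152,158,164],[260,263,266]],w['image'][[175,185,195],[282]*3])
T,o=measure(s,w,(248,142,318,203))
# black disc ellipse -> axis
im=w['image'];hsv=cv2.cvtColor(im,cv2.COLOR_RGB2HSV);m=((hsv[...,2]<60)|(red(im)>0)).astype(np.uint8);m[:,:235]=0;m[:,330:]=0;m[:140]=0;m[232:]=0
n,l,st,ce=cv2.connectedComponentsWithStats(m);i=1+np.argmax(st[1:,4]);cs,_=cv2.findContours((l==i).astype(np.uint8),0,1);e=cv2.fitEllipse(cv2.convexHull(max(cs,key=len)));print(e,st[i])
ax=onz(w,*e[0],.062,T);print('axis',ax,'diam',2*np.linalg.norm(onz(w,e[0][0]+e[1][0]/2,e[0][1],.062,T)-ax))
d=o['tick'][0]-ax[:2];print('tick about axis',np.degrees(np.arctan2(d[1],d[0])),np.linalg.norm(d))
d=o['line'][0]-ax[:2];print('line about axis',np.degrees(np.arctan2(d[1],d[0])),np.linalg.norm(d))
E
```

```text
[[249 214 117]
 [249 215 118]
 [250 215 118]] [[248 255 250]
 [245 207 184]
 [244 147 131]]
tick 94 (np.float64(262.27659574468083), np.float64(156.89361702127658)) centre [0.4528921 0.2331389] angle 161.46675 len 0.020804938109174376
line 101 (np.float64(280.5049504950495), np.float64(185.0990099009901)) centre [0.48311272 0.23141567] angle 133.89429 len 0.03236698898856743
((279.5474548339844, 190.68858337402344), (76.1511459350586, 77.67981719970703), 91.64249420166016) [ 241  153   78   77 2790]
axis [0.49308198 0.22080645 0.062     ] diam 0.08575474629848474
tick about axis 162.9411247996128 0.04203945798123673
line about axis 133.21873908867502 0.014558215457209964
```

Run:
```python
from rig import *
from h import *
to(read_state(),.494,.220,.104,44)
```

```text
t 1.6 pos [0.49525932 0.21751697 0.24733614] yaw 46.30070953069957 j6 -34.46562986133914 F [ 0.12395643  0.12078487 -0.18693679]
shift [0.00822557 0.00337424 0.47779456] turn [-0.00080211 -0.00138989  0.05112644]
```

step_arm(
  steps=[
    [0.008, 0.005, 0.13, 0, 0, 0.05, 0.2],
    [0.008, 0.005, 0.26, 0, 0, 0.05, 0.2],
    [0.008, 0.005, 0.38, 0, 0, 0.05, 0.2],
    [0.008, 0.005, 0.45, 0, 0, 0.05, 0.2],
    [0.008, 0.005, 0.478, 0, 0, 0.05, 0.2],
    [0.008, 0.005, 0.478, 0, 0, 0.05, 0.2],
    [0.008, 0.005, 0.478, 0, 0, 0.05, 0.2],
  ],
)

```text
time_s: 2.18
position: [0.4948, 0.2215, 0.1047]
tcp_rot: [[-0.697, 0.717, 0.0], [0.717, 0.697, 0.0], [-0.0, 0.0, -1.0]]
force: [1.3, 0.5, -0.7]
opening: 0.561
grasp_force: 0.0
```

Run:
```python
from rig import *
from h import *
s=read_state();to(s,.494,.220,.104,44)
w=capture('wrist');c=capture('side')
a=w['image'][:,:,::-1];b=cv2.resize(c['image'][120:220,230:360,::-1],None,fx=4.2,fy=4.2)
cv2.imwrite('pics/w2.png',cv2.resize(np.hstack([a[:, 80:480],b[:420,:400]]),(800,420)))
```

```text
t 2.1833 pos [0.49475043 0.22146849 0.10466221] yaw 44.216252377093596 j6 -31.929070378153664 F [ 1.34115424  0.50693806 -0.6724488 ]
shift [-0.00176363 -0.0052073   0.00220543] turn [0.00051815 0.00013321 0.00480558]
```

View pics/w2.png

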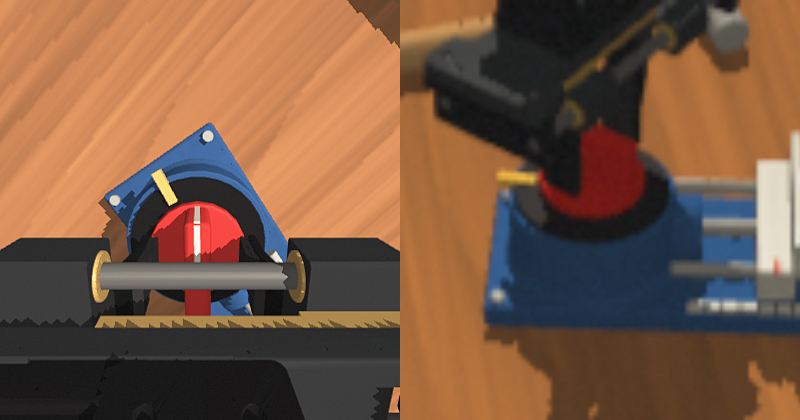

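The left half (wrist) shows the bar centred between the fingers, with the white line at x≈197 and the tick at about (163,185) still in view. I'll close now.

step_arm(
  steps=[
    [0, 0, 0, 0, 0, 0, 1],
    [0, 0, 0, 0, 0, 0, 1],
    [0, 0, 0, 0, 0, 0, 1],
    [0, 0, 0, 0, 0, 0, 1],
    [0, 0, 0, 0, 0, 0, 1],
    [0, 0, 0, 0, 0, 0, 1],
    [0, 0, 0, 0, 0, 0, 1],
  ],
)

```text
time_s: 2.87
position: [0.4951, 0.2203, 0.1047]
tcp_rot: [[-0.696, 0.718, 0.0], [0.718, 0.696, -0.0], [-0.0, 0.0, -1.0]]
force: [-0.5, -1.3, 5.1]
opening: 0.157
grasp_force: 30.0
```

step_arm(
  steps=[
    [0, 0, 0, 0, 0, -0.1, 1],
    [0, 0, 0, 0, 0, -0.2, 1],
    [0, 0, 0, 0, 0, -0.3, 1],
    [0, 0, 0, 0, 0, -0.4, 1],
    [0, 0, 0, 0, 0, -0.5, 1],
    [0, 0, 0, 0, 0, -0.6, 1],
    [0, 0, 0, 0, 0, -0.62, 1],
    [0, 0, 0, 0, 0, -0.62, 1],
  ],
)

```text
time_s: 3.53
position: [0.495, 0.2202, 0.1047]
tcp_rot: [[-0.951, 0.308, 0.0], [0.308, 0.951, -0.0], [-0.0, -0.0, -1.0]]
force: [-0.5, -1.7, 6.3]
opening: 0.159
grasp_force: 30.0
```

Run:
```python
from rig import *
from h import *
s=read_state();to(s,.494,.220,.104,72);print(s['moment'],s['grasp_force'])
w=capture('wrist');cv2.imwrite('pics/w3.png',w['image'][100:330,140:420,::-1])
```

```text
t 3.5333 pos [0.49498638 0.22023342 0.10470911] yaw 72.03907568119006 j6 -59.85614037011759 F [-0.52364004 -1.69314737  6.34141101]
shift [ 0.00288824 -0.00175372  0.00236336] turn [-0.00017449  0.00025314  0.00086837]
[-0.19928192  0.22374754 -0.08645744] 30.000412515364587
```

View pics/w3.png

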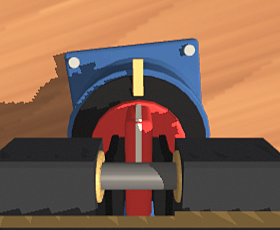

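The crop shows the tick and the white line both at x≈138, so the knob is about at the mark. I'll measure the tick angle here, since this view is nearly free of parallax error.

Run:
```python
from rig import *
from h import *
s=read_state();w=capture('wrist')
T,o=measure(s,w,(262,150,295,200))
# angle of tick about TCP axis
for ax in (np.array(s['position'])[:2],):
    d=o['tick'][0]-ax;print(np.degrees(np.arctan2(d[1],d[0])),np.linalg.norm(d))
T,o=measure(s,w,(262,200,295,232))
d=o['line'][0]-ax;print(np.degrees(np.arctan2(d[1],d[0])),np.linalg.norm(d))
```

```text
tick 321 (np.float64(277.8940809968847), np.float64(176.50155763239874)) centre [0.45336127 0.23340665] angle 163.3118 len 0.022098682118458904
line 4 (np.float64(283.0), np.float64(171.5)) centre [0.44510296 0.23870626] angle 162.14139 len 0.0013995760672539008
162.43223997326322 0.04366028134786138Traceback (most recent call last):
  File "<stdin>", line 8, in <module>
  File "h.py", line 29, in measure
    p,(u,v)=pts(m,z);c,d,a,L=line(p);out[n]=(c,d,a);print(n,len(p),(u.mean(),v.mean()),'centre',c,'angle',a,'len',L)
            ~~~^^^^^
  File "h.py", line 21, in pts
    n,l,st,ce=cv2.connectedComponentsWithStats(m.astype(np.uint8));i=1+np.argmax(st[1:,4]);v,u=np.nonzero(l==i)
                                                                       ~~~~~~~~~^^^^^^^^^^
    return _wrapfunc(a, 'argmax', axis=axis, out=out, **kwds)
    return bound(*args, **kwds)
ValueError: attempt to get argmax of an empty sequence
```

The tick stands at about 162.8°, so the target tool yaw is 72.8°. I'll go on to about 101.5°, some 28° past it.

step_arm(
  steps=[
    [0, 0, 0, 0, 0, -0.1, 1],
    [0, 0, 0, 0, 0, -0.2, 1],
    [0, 0, 0, 0, 0, -0.3, 1],
    [0, 0, 0, 0, 0, -0.4, 1],
    [0, 0, 0, 0, 0, -0.5, 1],
    [0, 0, 0, 0, 0, -0.6, 1],
    [0, 0, 0, 0, 0, -0.65, 1],
    [0, 0, 0, 0, 0, -0.65, 1],
  ],
)

```text
time_s: 4.3
position: [0.4949, 0.2201, 0.1047]
tcp_rot: [[-0.98, -0.197, -0.0], [-0.197, 0.98, -0.0], [0.0, -0.0, -1.0]]
force: [-2.2, -2.0, 6.2]
opening: 0.156
grasp_force: 30.0
```

Run:
```python
from rig import *
from h import *
s=read_state();to(s,.495,.220,.1047,72.8);print(s['moment'],s['grasp_force'])
```

```text
t 4.3 pos [0.4949244  0.2200919  0.10469244] yaw 101.34310407479794 j6 -89.1533828551701 F [-2.21466877 -1.97556998  6.19030469]
shift [-1.86835115e-04 -3.49928473e-04 -2.50634708e-05] turn [-5.80974040e-04  1.97960181e-05  6.34291164e-01]
[-0.28376023  0.23381558 -0.06246882] 29.99998390674591
```

step_arm(
  steps=[
    [0, 0, 0, 0, 0, 0.1, 1],
    [0, 0, 0, 0, 0, 0.2, 1],
    [0, 0, 0, 0, 0, 0.3, 1],
    [0, 0, 0, 0, 0, 0.4, 1],
    [0, 0, 0, 0, 0, 0.5, 1],
    [0, 0, 0, 0, 0, 0.58, 1],
    [0, 0, 0, 0, 0, 0.62, 1],
    [0, 0, 0, 0, 0, 0.62, 1],
  ],
)

```text
time_s: 4.97
position: [0.495, 0.2202, 0.1047]
tcp_rot: [[-0.958, 0.287, 0.0], [0.287, 0.958, -0.0], [-0.0, -0.0, -1.0]]
force: [-0.8, -1.7, 5.6]
opening: 0.158
grasp_force: 30.0
```

Run:
```python
from rig import *
from h import *
s=read_state();to(s,.495,.220,.1047,72.8);print(s['moment'],s['grasp_force'])
w=capture('wrist')
cv2.imwrite('pics/w4.png',cv2.resize(w['image'][140:240,225:335,::-1],None,fx=6,fy=6,interpolation=cv2.INTER_NEAREST)[:600,:660])
```

```text
t 4.9667 pos [0.49496222 0.22023348 0.10472063] yaw 73.34941522570303 j6 -61.140209745311886 F [-0.81820351 -1.72431935  5.62887532]
shift [-3.43635360e-04 -7.09520382e-04  6.91477618e-05] turn [-0.00046523  0.00047007  0.01220931]
[-0.2467417   0.1917529   0.07157702] 30.001787790097296
```

View pics/w4.png

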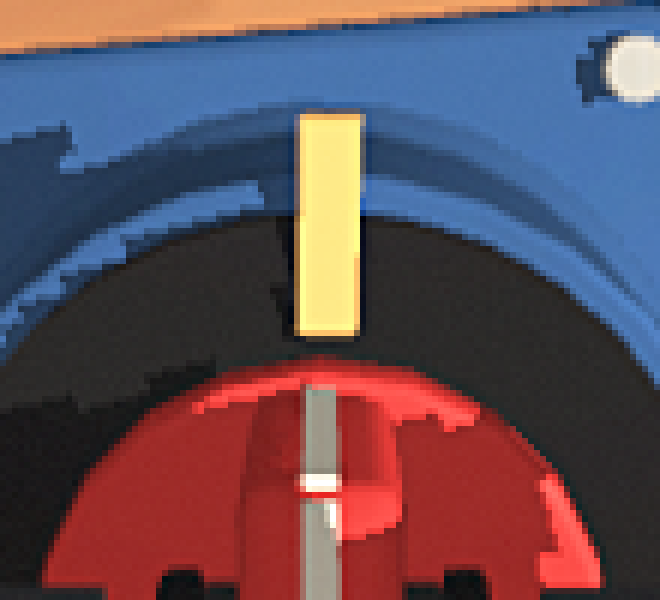

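The tick's centre is at x≈329 in the crop and the white line at x≈321, so the knob still needs about 1° clockwise. One number check first.

Run:
```python
from rig import *
from h import *
s=read_state();w=capture('wrist');print(w['cx'])
T,o=measure(s,w,(262,150,295,200))
yaw=np.degrees(np.arctan2(s['tcp_rot'][1][1],s['tcp_rot'][0][1]))
t=o['tick'][0]
p1=onz(w,225+321/6,140+420/6,.1,T)[:2];p2=onz(w,225+321/6,140+590/6,.106,T)[:2]
print('yaw',yaw,'nose',p1,p2)
ang=lambda d:np.degrees(np.arctan2(d[1],d[0]))
tc=np.array(s['position'])[:2]
print('tick from tcp',ang(t-tc),'nose from tcp',ang(p1-tc),ang(p2-tc),'tick from nose',ang(t-p1))
for a in ((.493,.2208),(.4945,.2205),(.496,.2163)): print(a,ang(t-a),ang(p2-a))
```

```text
278.33198684470415
tick 324 (np.float64(279.58641975308643), np.float64(176.15432098765433)) centre [0.45315388 0.2334805 ] angle 163.62941 len 0.02197418593970092
line 4 (np.float64(285.0), np.float64(171.5)) centre [0.4449463  0.23841047] angle 163.58215 len 0.0013996113537764095
yaw 73.38916157245848 nose [0.46349611 0.22969965] [0.47585247 0.22600635]
tick from tcp 162.40097369129006 nose from tcp 163.23192526336166 163.1501475007902 tick from nose 159.91889992132354
(0.493, 0.2208) 162.34702045585874 163.11061930969316
(0.4945, 0.2205) 162.57046628420923 163.54888955511933
(0.496, 0.2163) 158.15013226818076 154.27692665069003
```

step_arm(
  steps=[
    [0, 0, 0, 0, 0, 0.017, 1],
    [0, 0, 0, 0, 0, 0.017, 1],
    [0, 0, 0, 0, 0, 0.017, 0.4],
    [0, 0, 0, 0, 0, 0.017, 0.4],
    [0, 0, 0, 0, 0, 0.017, 0.4],
    [0, 0, 0, 0, 0, 0.017, 0.4],
  ],
)

```text
time_s: 5.57
position: [0.4949, 0.2205, 0.1039]
tcp_rot: [[-0.954, 0.299, -0.0], [0.299, 0.954, 0.0], [0.0, -0.0, -1.0]]
force: [0.5, -0.3, -0.2]
opening: 0.288
grasp_force: 0.0
```

step_arm(
  steps=[
    [0, 0, -0.06, 0, 0, 0, 0.4],
    [0, 0, -0.18, 0, 0, 0, 0.0],
    [0, 0, -0.3, 0, 0, 0, -1],
    [0, 0, -0.4, 0, 0, 0, -1],
    [0, 0, -0.4, 0, 0, 0, -1],
    [0, 0, -0.4, 0, 0, 0, -1],
  ],
)

```text
time_s: 6.07
position: [0.496, 0.2208, 0.2259]
tcp_rot: [[-0.954, 0.299, 0.005], [0.299, 0.954, 0.001], [-0.004, 0.002, -1.0]]
force: [-1.0, -0.5, -0.3]
opening: 0.595
grasp_force: 0.0
```

Run:
```python
from rig import *
from h import *
s=read_state();to(s,.495,.220,.2,72.3)
w=capture('wrist')
cv2.imwrite('pics/w5.png',cv2.resize(w['image'][120:240,215:345,::-1],None,fx=5,fy=5,interpolation=cv2.INTER_NEAREST))
T,o=measure(s,w,(262,130,298,205))
```

```text
t 6.0667 pos [0.49597169 0.2207963  0.2259136 ] yaw 72.61878202990098 j6 -60.422307643288924 F [-1.01571516 -0.47221687 -0.30960241]
shift [ 0.00264302 -0.00370207  0.08636039] turn [0.00298269 0.00507613 0.00707811]
tick 104 (np.float64(277.47115384615387), np.float64(155.18269230769232)) centre [0.45198897 0.2339329 ] angle 162.94417 len 0.021263610571499413
line 75 (np.float64(277.0), np.float64(192.0)) centre [0.47923434 0.22496696] angle 162.49771 len 0.02202202160209238
```

View pics/w5.png

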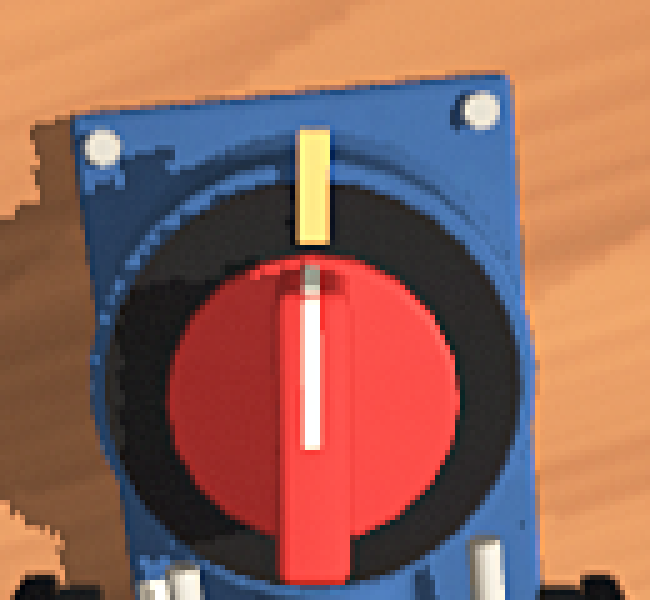

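The tick is at x≈314 and the white line at x≈312. The measured angles are 162.9° and 162.5°, so the line points at the mark, and the gripper is clear above.

```bash
python3 -c "
from rig import *
print(hand_in())"
```

```text
the job is handed in; nothing more can be done
None
```

I turned the red knob about 28° anticlockwise past the brass mark, brought it back clockwise until its white line was within about 0.5° of the mark, then let go and handed in at about 6 s; the black knob was never touched.

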